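# Dial open the guard-case padlock and hold it up

### The job

The padlock of the coater's guard case lies locked in its white holder. Turn its dial, feeling the notches click, until the dial's white rib sits in the notch at the white index mark beside the shackle, pull the shackle fully out, then lift the open lock out of the holder and finish while holding it still in the gripper, level with the dial on top and the shackle still out, at least 15 cm above the bench. Leave the beaker, the screwdriver and the metal tray where they are.

Things in the scene. Friction and masses are not known exactly. Their poses are not given: they have to be found in the camera images.
- lock_center (a point): Centre of the padlock's loose steel body, half-way up. Block 64 mm (x, shackle leaves its -x end) by 50 mm (y) by 24 mm (z, up), about 0.4 kg in all. It lies level in the holder, underside 34 mm and top 58 mm above the bench. The middle 40 mm of its long sides (50 mm grip across y) is free of the holder, down to below the underside: grip there from above, lift straight up
- dial_center (a point): Centre of the black fluted dial, 40 mm across, 20 mm high, on top of the lock body; its axis is vertical through the body's centre. The point is half-way up the dial, 10 mm above the body's flat top. Its -x axis points along the white rib on the dial's face. It can be pinched across any diameter
- dial (a joint): Dial angle, rad, positive anticlockwise from above, range -3.1 to 3.1, starts at 0.7 to 2.6. Clicks every 0.524 rad (30 degrees, about 0.06 N m) and pulls itself into the nearest notch when let go. 0: the white rib points to the white index mark on the body at the shackle end; only there (within 0.15 rad) can the shackle be pulled. With the shackle out the dial is blocked
- shackle_grip (a point): Midway between the two straight legs of the U-shaped shackle, 26 mm from the lock body's end when shut; moves with it; axes as the lock's. Legs: level 8 mm rods, 36 mm over their outsides (y), 20 mm between them, centre line 46 mm above the bench, free all round (6 mm high holder foot below). The U's closed end is 30 mm farther out (-x). Pinch both legs from outside, from above
- shackle (a joint): How far the shackle is pulled out of the lock body, level along the lock's -x, m: 0 shut, 0.020 fully out. About 2 N of friction; it stays where it is left. Blocked within 8 mm unless the dial is at 0
- holder: White printed holder fixed to the bench, 62 mm wide; origin on the bench under the lock's centre, axes as the lock's. Its plinth carries the lock 34 mm above the bench; corner stops rise 11 mm round the four corners of the lock with 1 mm play and keep it from turning or sliding; they reach 39 mm from the centre along x and 31 mm along y
- beaker_center (a point): Bystander: centre of a glass beaker, 68 mm across, 85 mm high, standing on the bench
- driver_grip (a point): Bystander: the handle of a screwdriver 170 mm long lying on the bench; its blade points along +x
- tray_center (a point): Bystander: centre of an open metal tray 90 by 70 by 22 mm on the bench
Not all that is in view belongs to the job. What is shaped like the holder but orange or purple is not meant. Leave any orange look-alike of the part that bears lock_center alone.

How it is judged:
On the way, in this order (a step that is already met when the one before it is completed fails the run):
1. the dial is set in the notch at the index mark, the shackle still shut (value of joint dial between -0.18 and 0.18 rad and value of joint shackle below 0.01 m), for 0.2 s.
2. the shackle is pulled out while the lock is in its holder (value of joint shackle above 0.016 m and distance between lock_center and holder below 0.06 m), for 0.1 s.
At the end, for the whole second after the job is handed in: The lock is held by the fingers (over 2 N) and carried by nothing else, its centre more than 15 cm above the bench, tilted less than 20 degrees with the dial up, the shackle more than 15 mm out, at rest (under 3 cm/s and 0.3 rad/s) (height (world z) of lock_center above 0.15 m and value of joint shackle above 0.015 m and angle between lock_center's own z axis and vertical below 0.35 rad and linear speed of lock below 0.03 m/s and angular speed of lock below 0.3 rad/s and contact force between the fingers and lock above 2 N and contact force between holder and lock below 0.1 N); the arm keeps its last pose, push and grip.
It fails at once if a bystander is disturbed (moved over 3 cm) (distance of any of beaker_center, driver_grip, tray_center from where it was at the start of the episode above 0.03 m).
It also fails if it takes over 61 s, if anything falls off the work surface, if the arm or the gripper's body presses on something with over 40 N, if the wrist force passes 120 N, or if a joint passes its speed limit or range.

### The arm

A 7-joint arm with a two-finger parallel gripper is mounted at the origin on the work surface. World frame = base frame: x ahead of the robot, y to its left, z up, the work surface at z = 0. Lengths are in m, angles in rad, forces in N, time in s.
With the tool pointing down it reaches from about 0.4 to 0.875 m from the base axis. Payload 19.3 kg.
Tool frame: the origin (TCP) lies on the centre line of the jaws, within the pads' length; the fingertips stand tips_ahead ahead of it and the grasp point (between the pads) lies 3 mm ahead of it (tips_ahead is the distance from the TCP to the fingertips, in m); z points along the fingers, y is the line along which they close (so a half turn about z gives the same grasp; the last joint's range is limited). The gripper opens to 85 mm and grips with 20 to 120 N. Pads are 22 mm wide; open, the fingers measure 114 mm over their backs; the gripper's body (76 mm by 85 mm) begins 54 mm behind the grasp point. The pads swing forward as they close: fully open they stand 13 mm farther back than shut.
Start: joints at [-1.372, 0.521, -0.036, 1.599, 0.021, 1.021, -0.113], TCP at [0.166, 0.603, 0.23] pointing down, gripper open.
Joint ranges: [-2.91, 2.91], [-0.3, 2.13], [-1.5, 1.42], [0.17, 2.43], [-1.26, 4.41], [0.16, 1.93], [-2.52, 2.52]. Speed limits (rad/s): [1.89, 1.89, 2.39, 2.39, 3.01, 3.01, 3.01].

### API

Orientations are given as a unit quaternion [x, y, z, w].
In Python, from station import observe, capture, hand_in, tips_ahead gives the robot as it stands.
- The arm moves only by the tool apply_moves, never from a script. Its argument "series" is a list of rows, each an object with "offset": the shift along the tool's x, y, z in m, a list of three; "dr": the turn, a rotation vector about the tool's x, y, z in degrees, a list of three. In form: [{"offset": [tx, ty, tz], "dr": [wx, wy, wz]}, ...]. A call has 1 to 20 rows; each row is the pose to reach, as a shift and turn from the pose commanded when the call began, along the tool's axes at that moment; what a row does not reach only later rows make up. A row lasts 1/12 s, in which the tool goes at most 41.7 mm and 7.16 degrees, less where a joint would pass 70% of its speed; a pose out of reach is approached as far as the arm can. A call with a gripper value outside its range is refused whole. "claw" is the opening, from 0 (shut) to 1 (fully open), set as the call begins (left out, the last holds). The fingers move at their own pace and stop on an object; "force" is the grip in N (left out, the last holds). Time passes only in rows, so rows that repeat a pose let the fingers close. It gives the time, the measured TCP pose, the force, the opening and the grip force at its end, in the units of the state.
- observe(): the state, without advancing time (a new reading comes with each control period).
- capture(name): name is "scene" or "side" or "wrist"; returns a dict with "color" (420x560x3 uint8, red, green, blue), "range_z" (420x560 float32, m along the optical axis (not along the pixel's ray), 0 where there is no reading), "fx", "fy", "cx", "cy" (pixels), "R" (3x3) and "t" (3): a world point X has camera coordinates R X + t; the wrist camera has in their place "mount" (4x4, takes a point from camera to tool coordinates, whose origin is the TCP and whose axes are the flange's). Camera axes: x right, y down, z forward; pixel columns grow to the right and rows downward; lengths in m; the calibration is good to about 2 mm. A picture is of the moment at which its call begins: read the wrist's pose just before it.
- hand_in(): hands the job in; it is judged then, once.
The state is a dict: "time": time; "joints": joint angles; "joint_vel": joint speeds; "joint_efforts": joint torques, N m; "tool_pos": TCP position; "tool_rot": TCP orientation; "ft_force": force on the tool from outside, world axes, zero at the start; "wrist_torque": the same for the moment, N m; "opening": finger opening in m; "finger_force": force on a finger pad.
Only numpy, scipy, OpenCV 4.12 (cv2) and the standard library are available. Lean on these libraries where they do the work, as an engineer would, in place of code of your own. Each camera call takes 0.05 s, during which the arm holds its last target. There are 200 camera calls.

## Working session

There is one attempt and no reset: what is moved stays moved. The work goes in short steps, Python scripts to look and compute and a tool call to move; the robot and the scene stay as the last step left them, time stands still between calls to the robot, and variables do not carry over. Pictures are saved under pics/ and viewed, at most 10 in all, crops included, and the job is handed in when it is done.

Besides the shell and the picture viewer there is one more tool, called after ">>>" in YAML: its name, and indented under it one key for each argument. apply_moves: Moves the arm, as the interface text tells. Its arguments: {"type":"object","properties":{"series":{"type":"array","items":{"type":"object","properties":{"offset":{"type":"array","items":{"type":"number"}},"dr":{"type":"array","items":{"type":"number"}}}}},"claw":{"type":"number"},"force":{"type":"number"}},"required":["series"]}

```bash
mkdir -p pics; ls; python3 - <<'E'
from station import *
import cv2,numpy as np
s=observe();print(s);print(tips_ahead)
ims=[]
for n in("scene","side"):
    c=capture(n);np.save(f"pics/{n}.npy",c,allow_pickle=True);cv2.imwrite(f"pics/{n}0.png",c["color"][:,:,::-1]);print(n,c["R"],c["t"],c["fx"])
E
```

```text
pics
{'time': 0.0, 'joints': array([-1.37217456,  0.52204036, -0.0363533 ,  1.59994851,  0.02119863,
        1.02105355, -0.11287105]), 'joint_vel': array([-0.00122465,  0.00065779, -0.00157333, -0.00148644, -0.00037853,
        0.00106947, -0.00084462]), 'joint_efforts': array([-3.22353044e-03, -9.27132368e+01,  1.97840877e+00, -3.69943464e+01,
        1.77058449e-02,  8.06718715e-03, -1.64806596e-05]), 'tool_pos': array([0.16593523, 0.60226188, 0.22993031]), 'tool_rot': array([ 1.34036425e-01,  9.90976263e-01, -5.30830993e-04, -4.22197228e-05]), 'ft_force': array([-0.79694897, -0.44642053, -0.6547928 ]), 'wrist_torque': array([-0.01475886, -0.00424499, -0.00497124]), 'finger_force': 0.0, 'opening': 0.08522645371141141}
0.022
scene [[ 8.74696233e-01  4.84671522e-01  1.22777087e-04]
 [ 4.16436072e-01 -7.51420722e-01 -5.11808457e-01]
 [-2.47966727e-01  4.47728058e-01 -8.59099580e-01]] [-0.55155369 -0.13436751  1.17326789] 516.5770798358446
side [[ 0.97464276 -0.22310462 -0.01719935]
 [-0.15648985 -0.62465377 -0.76506117]
 [ 0.15994504  0.74835286 -0.64372788]] [-0.55510239  0.20717364  1.06786316] 507.10450116061264
```

View pics/scene0.png

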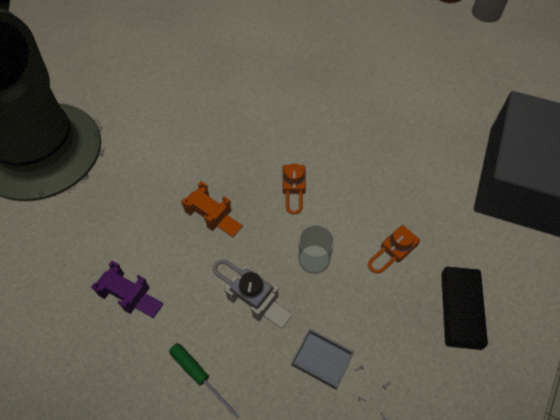

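View pics/side0.png

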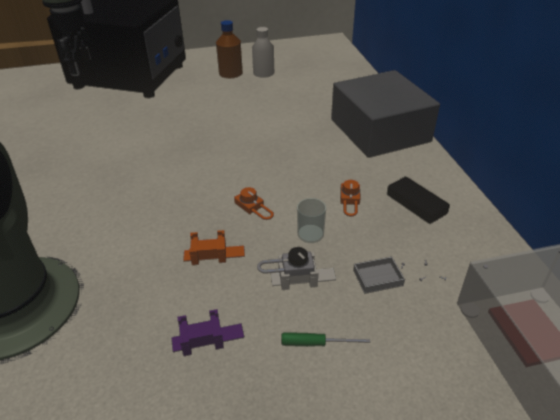

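Both views show the steel lock in the white holder at scene (250,285) / side (298,260). Look-alikes in the scene view are the orange locks at (294,180) and (402,243), the orange holder at (207,207) and the purple holder at (120,287). I choose the steel lock in white and check it in a crop.

```bash
cat > h.py <<'E'
import numpy as np,cv2
def ray(c,uv,z):
    R,t=np.array(c["R"]),np.array(c["t"]);o=-R.T@t
    d=R.T@np.array([(uv[0]-c["cx"])/c["fx"],(uv[1]-c["cy"])/c["fy"],1])
    return o+d*(z-o[2])/d[2]
def proj(c,X):
    p=c["R"]@np.asarray(X)+c["t"];return np.array([c["fx"]*p[0]/p[2]+c["cx"],c["fy"]*p[1]/p[2]+c["cy"]])
def pts(c):
    z=c["range_z"];v,u=np.mgrid[:420,:560]
    P=np.stack([(u-c["cx"])/c["fx"]*z,(v-c["cy"])/c["fy"]*z,z],-1)
    return (P-c["t"])@c["R"]
E
python3 - <<'E'
from h import *
L=[]
for n,(u,v) in(("scene",(250,288)),("side",(298,262))):
    c=np.load(f"pics/{n}.npy",allow_pickle=True).item()
    im=c["color"][v-45:v+45,u-50:u+50,::-1]
    L.append(cv2.convertScaleAbs(cv2.resize(im,None,fx=4,fy=4,interpolation=cv2.INTER_CUBIC),alpha=1.5))
    P=pts(c)
    w=P[v-60:v+60,u-60:u+60]; g=c["color"][v-60:v+60,u-60:u+60].max(2)
    m=(w[...,2]>.066)&(w[...,2]<.09);print(n,"dial",m.sum(),np.median(w[m],0),(w[m].min(0)+w[m].max(0))/2,np.ptp(w[m],axis=0))
    m=(w[...,2]>.05)&(w[...,2]<.064);q=w[m];print("top",m.sum(),q.mean(0),np.ptp(q,axis=0))
    m=(w[...,2]>.038)&(w[...,2]<.09);print(cv2.minAreaRect((w[m][:,:2]*1000).astype(np.float32)))
    for k in((207,207),(120,287),(315,250),(322,358),(188,363),(294,185),(402,243)) if n=="scene" else []:print(k,P[k[1],k[0]].round(3))
cv2.imwrite("pics/crop0.png",np.hstack(L))
E
```

```text
scene dial 558 [ 0.60932592 -0.06959276  0.07667507] [ 0.62673389 -0.00913387  0.07693837] [0.0902153  0.17010883 0.02164947]
top 591 [ 0.61104254 -0.06398432  0.05645891] [0.15270349 0.17816131 0.01391284]
((620.6223754882812, -36.765647888183594), (197.0766143798828, 121.67923736572266), 46.5069694519043)
(207, 207) [0.429 0.04  0.033]
(120, 287) [ 0.384 -0.186  0.035]
(315, 250) [0.662 0.074 0.002]
(322, 358) [ 0.771 -0.112  0.003]
(188, 363) [ 0.572 -0.239  0.027]
(294, 185) [0.556 0.179 0.023]
(402, 243) [0.81  0.152 0.04 ]
side dial 665 [0.64059608 0.02805955 0.07800829] [0.6415407  0.00178861 0.07797742] [0.11980103 0.18504403 0.02384437]
top 679 [ 0.61368618 -0.03410507  0.05692858] [0.18136746 0.19156129 0.01386528]
((633.2599487304688, -19.4031982421875), (232.49134826660156, 123.80723571777344), 47.13942337036133)
```

View pics/crop0.png

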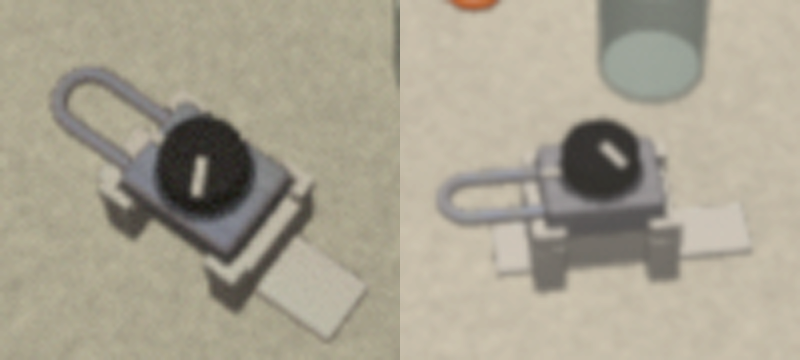

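The crop confirms a steel body with a black dial in the white holder, the shackle to the left. The white rib is off-centre on the dial at crop (199,177) and (615,153).

```bash
python3 - <<'E'
from h import *
for n,(u,v) in(("scene",(250,288)),("side",(298,262))):
    c=np.load(f"pics/{n}.npy",allow_pickle=True).item()
    x0,y0=u-50,v-45
    g=c["color"][y0:y0+90,x0:x0+100].max(2); P=pts(c)[y0:y0+90,x0:x0+100]
    d=(g<50).astype(np.uint8);k,lab,st,_=cv2.connectedComponentsWithStats(d)
    i=1+np.argmax(st[1:,4]); cn=cv2.convexHull(np.argwhere(lab==i)[:,::-1].astype(np.int32))
    fill=cv2.fillPoly(np.zeros_like(d),[cn],1)
    top=(fill>0)&(P[...,2]>.072)&(P[...,2]<.086)
    q=P[top];print(n,"depth dial",top.sum(),np.median(q,0),((q.min(0)+q.max(0))/2),np.ptp(q,axis=0))
    hull=cv2.convexHull(np.argwhere(top)[:,::-1].astype(np.float32)+[x0,y0]).reshape(-1,2) if False else np.argwhere(top)[:,::-1]+[x0,y0]
    X=np.array([ray(c,p,.078) for p in hull]); r=cv2.minEnclosingCircle(X[:,:2].astype(np.float32)*1000)
    print(" circle",r); ce=np.array(r[0])/1000
    rib=(cv2.erode(fill,np.ones((3,3)))>0)&(g>85)
    Y=np.array([ray(c,p,.078) for p in np.argwhere(rib)[:,::-1]+[x0,y0]])[:,:2]
    m=Y.mean(0);_,_,V=np.linalg.svd(Y-m);a=V[0]*np.sign(V[0]@(m-ce))
    print(" rib n",len(Y),m,np.linalg.norm(m-ce),"dir axis",np.degrees(np.arctan2(a[1],a[0])),"radial",np.degrees(np.arctan2(*(m-ce)[::-1])))
    # body + shackle directions from points
    s=(P[...,2]>.038)&(P[...,2]<.062)&(fill==0)&(np.hypot(P[...,0]-ce[0],P[...,1]-ce[1])<.12)
    hsv=cv2.cvtColor(c["color"][y0:y0+90,x0:x0+100],cv2.COLOR_RGB2HSV)
    far=np.hypot(P[...,0]-ce[0],P[...,1]-ce[1])
    sh=s&(far>.045)&(P[...,0]<ce[0])&(P[...,2]<.055)
    Z=P[sh][:,:2];print(" shackle",len(Z),Z.mean(0),"dir",np.degrees(np.arctan2(*(Z.mean(0)-ce)[::-1])),"med z",np.median(P[sh][:,2]),far[sh].max())
E
```

```text
scene depth dial 378 [ 0.60311616 -0.07460422  0.07668275] [ 0.60269912 -0.07399321  0.0765178 ] [0.03924473 0.0396224  0.00877207]
 circle ((602.9083862304688, -74.90454864501953), 20.715923309326172)
 rib n 22 [ 0.60599892 -0.08264098] 0.008330897279874542 dir axis -67.14149285837162 radial -68.22436995532384
 shackle 236 [ 0.53987599 -0.06636555] dir 172.28510818390077 med z 0.04743837182085114 0.08746515401960592
side depth dial 225 [ 0.6014192  -0.07415072  0.07912705] [ 0.60175478 -0.07170135  0.07758381] [0.03774816 0.03660582 0.0111656 ]
 circle ((601.2159423828125, -73.38482666015625), 22.615081787109375)
 rib n 15 [ 0.60793987 -0.07593733] 0.007192115351057044 dir axis -71.61575689607596 radial -20.787489867915173
 shackle 180 [ 0.54029345 -0.0618791 ] dir 169.30517118991187 med z 0.04960943758986809 0.08610351745594204
```

>>> apply_moves:
  series:
    - {"offset": [-0.6,-0.537,0.03],"dr": [0,0,53.6]}
    - {"offset": [-0.6,-0.537,0.03],"dr": [0,0,53.6]}
    - {"offset": [-0.6,-0.537,0.03],"dr": [0,0,53.6]}
    - {"offset": [-0.6,-0.537,0.03],"dr": [0,0,53.6]}
    - {"offset": [-0.6,-0.537,0.03],"dr": [0,0,53.6]}
    - {"offset": [-0.6,-0.537,0.03],"dr": [0,0,53.6]}
    - {"offset": [-0.6,-0.537,0.03],"dr": [0,0,53.6]}
    - {"offset": [-0.6,-0.537,0.03],"dr": [0,0,53.6]}
    - {"offset": [-0.6,-0.537,0.03],"dr": [0,0,53.6]}
    - {"offset": [-0.6,-0.537,0.03],"dr": [0,0,53.6]}
    - {"offset": [-0.6,-0.537,0.03],"dr": [0,0,53.6]}
    - {"offset": [-0.6,-0.537,0.03],"dr": [0,0,53.6]}
    - {"offset": [-0.6,-0.537,0.03],"dr": [0,0,53.6]}
    - {"offset": [-0.6,-0.537,0.03],"dr": [0,0,53.6]}
    - {"offset": [-0.6,-0.537,0.03],"dr": [0,0,53.6]}
    - {"offset": [-0.6,-0.537,0.03],"dr": [0,0,53.6]}
    - {"offset": [-0.6,-0.537,0.03],"dr": [0,0,53.6]}
    - {"offset": [-0.6,-0.537,0.03],"dr": [0,0,53.6]}
    - {"offset": [-0.6,-0.537,0.03],"dr": [0,0,53.6]}
    - {"offset": [-0.6,-0.537,0.03],"dr": [0,0,53.6]}
  claw: 1

```text
time: 1.77
tool_pos: [0.6033, -0.0804, 0.2001]
tool_rot: [0.568, 0.823, -0.001, 0.001]
ft_force: [-1.0, -0.9, 0.3]
opening: 0.0853
finger_force: 0.0
```

```bash
cat >> h.py <<'E'
def wcap():
    from station import observe,capture
    from scipy.spatial.transform import Rotation as Ro
    s=observe();c=capture("wrist");T=np.eye(4);T[:3,:3]=Ro.from_quat(s["tool_rot"]).as_matrix();T[:3,3]=s["tool_pos"]
    M=np.linalg.inv(T@np.array(c["mount"]));c["R"]=M[:3,:3];c["t"]=M[:3,3]
    return s,c
E
python3 - <<'E'
from h import *
s,c=wcap();np.save("pics/w.npy",c,allow_pickle=True);print(s["tool_pos"],s["joints"])
for X in([.602,-.0745,.078],[.54,-.064,.046]):print(proj(c,X))
cv2.imwrite("pics/w0.png",cv2.convertScaleAbs(c["color"][:,:,::-1],alpha=1.4))
E
```

```text
[ 0.60329625 -0.08042688  0.20005713] [-0.20153667  0.55273482  0.34657463  1.69076818 -0.22030567  0.93628654
  0.59043727]
[275.40121528 194.22697466]
[211.1338708  148.51377815]
```

View pics/w0.png

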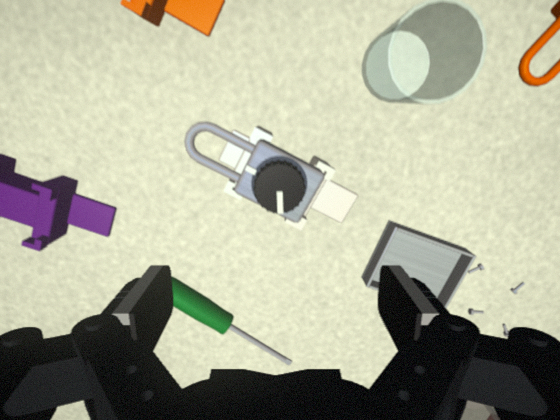

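The wrist picture shows the lock's dial at (279,184), rib at (280,202), index mark at (250,171), shackle end at (188,145), beaker at (425,55) and tray at (420,265). All is clear around the dial.

```bash
cat >> h.py <<'E'
def dial(c,box,zt=.078):
    x0,y0,x1,y1=box;im=c["color"][y0:y1,x0:x1].astype(int);g=im.max(2)
    d=(g<60).astype(np.uint8);k,lab,st,_=cv2.connectedComponentsWithStats(d);i=1+np.argmax(st[1:,4])
    hull=cv2.convexHull(np.argwhere(lab==i)[:,::-1].astype(np.int32));fill=cv2.fillPoly(np.zeros_like(d),[hull],1)
    P=pts(c)[y0:y1,x0:x1]
    W=lambda m,z:np.array([ray(c,p,z)[:2] for p in np.argwhere(m)[:,::-1]+[x0,y0]])
    top=(fill>0)&(abs(P[...,2]-zt)<.007)
    q=W(top,zt);r=cv2.minEnclosingCircle((q*1000).astype(np.float32));ce=(q.min(0)+q.max(0))/2
    rib=(cv2.erode(fill,np.ones((5,5)))>0)&(g>110);Y=W(rib,zt);m=Y.mean(0)
    a=np.linalg.svd(Y-m)[2][0];a*=np.sign(a@(m-ce))
    an=lambda v:np.degrees(np.arctan2(v[1],v[0]))
    print("dial",ce,"circ",r,"zmed",np.median(P[top][:,2]),"rib",len(Y),an(a),an(m-ce))
    # grey-blue steel: b>r
    st_=(im[...,2]>im[...,0]+6)&(g>60)&(fill==0)
    body=st_&(abs(P[...,2]-.058)<.005);B=np.vstack([W(body,.058)])
    print("body rect",cv2.minAreaRect((B*1000).astype(np.float32)))
    S=st_&(P[...,2]>.036)&(P[...,2]<.053);Z=W(S,.048);f=np.hypot(*(Z-ce).T);Z=Z[(f>.04)&(f<.12)]
    print("shackle",len(Z),Z.mean(0),"dir",an(Z.mean(0)-ce),cv2.minAreaRect((Z*1000).astype(np.float32)),"max",f[(f<.12)].max())
E
python3 - <<'E'
from h import *
c=np.load("pics/w.npy",allow_pickle=True).item()
dial(c,(170,105,370,245))
o=-c["R"].T@c["t"];print("cam",o)
a,b=ray(c,(250,171),.058),ray(c,(279,184),.078);print(a,b,np.degrees(np.arctan2(*(a-b)[1::-1])))
E
```

```text
dial [ 0.60216653 -0.06821325] circ ((602.1024780273438, -68.24214935302734), 20.46013641357422) zmed 0.07663460155953232 rib 114 -68.16672705723391 -64.92195620370639
body rect ((601.2847900390625, -69.31645202636719), (44.852203369140625, 61.11086654663086), 82.74404907226562)
shackle 313 [ 0.53921424 -0.06156589] dir 173.97227463481258 ((542.0276489257812, -62.237064361572266), (30.106380462646484, 45.820579528808594), 83.11197662353516) max 0.08336777014210987
cam [ 0.57878201 -0.01357457  0.34193682]
[ 0.57718118 -0.06811728  0.058     ] [ 0.60171317 -0.06588841  0.078     ] -174.80859295488878
```

```bash
python3 - <<'E'
from h import *
s,c=wcap();print(s["tool_pos"],s["tool_rot"],s["joint_vel"].round(4))
dial(c,(170,105,370,245))
for n,b in(("scene",(200,250,300,330)),("side",(250,230,350,300))):
    c=np.load(f"pics/{n}.npy",allow_pickle=True).item();dial(c,b)
E
```

```text
[ 0.60332306 -0.08063425  0.19986999] [ 5.68670053e-01  8.22564665e-01 -1.07084488e-03  7.72747205e-04] [-0.0654 -0.0373 -0.0209  0.0689  0.0057 -0.0218 -0.0684]
dial [ 0.602003   -0.06786389] circ ((601.9681396484375, -67.8846664428711), 20.121633529663086) zmed 0.07663687264479636 rib 119 -67.35835190603906 -65.95064940791835
body rect ((601.0606079101562, -67.94928741455078), (45.17640686035156, 60.50341796875), 83.21176147460938)
shackle 304 [ 0.53924274 -0.06081335] dir 173.5902260520329 ((541.5748291015625, -61.16657638549805), (30.062044143676758, 46.50101852416992), 82.65726470947266) max 0.08404970926529662
dial [ 0.60386961 -0.07488394] circ ((603.9299926757812, -74.5251235961914), 20.910261154174805) zmed 0.07666566557281299 rib 17 -94.02907093801701 -87.42988220238918Traceback (most recent call last):
  File "<stdin>", line 5, in <module>
  File "h.py", line 33, in dial
    print("body rect",cv2.minAreaRect((B*1000).astype(np.float32)))
                      ~~~~~~~~~~~~~~~^^^^^^^^^^^^^^^^^^^^^^^^^^^^^
cv2.error: OpenCV(4.12.0) /io/opencv/modules/imgproc/src/convhull.cpp:143: error: (-215:Assertion failed) total >= 0 && (depth == CV_32F || depth == CV_32S) in function 'convexHull'
```

>>> apply_moves:
  series:
    - {"offset": [0.0,0.0,0.03],"dr": [0,0,0]}
    - {"offset": [0.004,0.001,0.06],"dr": [0,0,0]}
    - {"offset": [0.004,0.001,0.06],"dr": [0,0,0]}
    - {"offset": [0.004,0.001,0.06],"dr": [0,0,0]}
    - {"offset": [0.004,0.001,0.06],"dr": [0,0,0]}
    - {"offset": [0.004,0.001,0.06],"dr": [0,0,0]}
    - {"offset": [0.004,0.001,0.06],"dr": [0,0,0]}
    - {"offset": [0.004,0.001,0.06],"dr": [0,0,0]}
  claw: 0.8

```text
time: 2.53
tool_pos: [0.6018, -0.0705, 0.1416]
tool_rot: [0.566, 0.824, 0.0, 0.001]
ft_force: [0.9, -0.6, -0.1]
opening: 0.0684
finger_force: 0.0
```

```bash
python3 - <<'E'
from h import *
s,c=wcap();print(s["tool_pos"],s["tool_rot"],s["joint_vel"].round(4),s["opening"],s["ft_force"])
p=proj(c,[.602,-.070,.078]).astype(int);print(p)
dial(c,(p[0]-130,p[1]-90,p[0]+110,p[1]+75))
E
```

```text
[ 0.60178088 -0.07045261  0.14162066] [5.66418389e-01 8.24117463e-01 4.54779752e-04 6.39007658e-04] [ 0.004   0.0071 -0.0035  0.0054 -0.0019 -0.0042 -0.0003] 0.06843721010125947 [ 0.8542511  -0.56044577 -0.10325872]
[274 225]
dial [ 0.60215588 -0.06763632] circ ((602.1012573242188, -67.63117218017578), 20.514713287353516) zmed 0.07662297813520777 rib 175 -68.41010489365021 -66.97817591989997
body rect ((601.0260009765625, -67.94085693359375), (44.0301513671875, 60.23712921142578), 83.4979248046875)
shackle 443 [ 0.53968556 -0.06161582] dir 174.49518543046977 ((542.1891479492188, -61.547523498535156), (29.896156311035156, 47.252437591552734), 83.02825927734375) max 0.08390420056730442
```

>>> apply_moves:
  series:
    - {"offset": [0.001,0.0,0.03]}
    - {"offset": [0.001,0.0,0.045]}
    - {"offset": [0.001,0.0,0.053]}
    - {"offset": [0.001,0.0,0.058]}
    - {"offset": [0.001,0.0,0.058]}
    - {"offset": [0.001,0.0,0.058]}
    - {"offset": [0.001,0.0,0.058]}

```text
validation failed for argument at $.se...
```

>>> apply_moves:
  series:
    - {"offset": [0,0,0]}
    - {"offset": [0,0,0]}
    - {"offset": [0,0,0]}
    - {"offset": [0,0,0]}
    - {"offset": [0,0,0]}
    - {"offset": [0,0,0]}
    - {"offset": [0,0,0]}
    - {"offset": [0,0,0]}
    - {"offset": [0,0,0]}
    - {"offset": [0,0,0]}
  claw: 0
  force: 30

```text
validation failed for argument at $.se...
```

dr must be given in each row.

>>> apply_moves:
  series:
    - {"offset": [0.001,0.0,0.03],"dr": [0,0,0]}
    - {"offset": [0.001,0.0,0.045],"dr": [0,0,0]}
    - {"offset": [0.001,0.0,0.053],"dr": [0,0,0]}
    - {"offset": [0.001,0.0,0.058],"dr": [0,0,0]}
    - {"offset": [0.001,0.0,0.058],"dr": [0,0,0]}
    - {"offset": [0.001,0.0,0.058],"dr": [0,0,0]}
    - {"offset": [0.001,0.0,0.058],"dr": [0,0,0]}

```text
time: 3.17
tool_pos: [0.6015, -0.0697, 0.0835]
tool_rot: [0.567, 0.824, 0.0, 0.001]
ft_force: [1.2, 0.3, -0.1]
opening: 0.0682
finger_force: 0.0
```

>>> apply_moves:
  series:
    - {"offset": [0,0,0],"dr": [0,0,0]}
    - {"offset": [0,0,0],"dr": [0,0,0]}
    - {"offset": [0,0,0],"dr": [0,0,0]}
    - {"offset": [0,0,0],"dr": [0,0,0]}
    - {"offset": [0,0,0],"dr": [0,0,0]}
    - {"offset": [0,0,0],"dr": [0,0,0]}
    - {"offset": [0,0,0],"dr": [0,0,0]}
    - {"offset": [0,0,0],"dr": [0,0,0]}
  claw: 0
  force: 30

```text
time: 3.83
tool_pos: [0.601, -0.0695, 0.0825]
tool_rot: [0.566, 0.824, -0.0, 0.0]
ft_force: [-0.1, 0.3, 0.3]
opening: -0.0
finger_force: 0.0
```

```bash
python3 - <<'E'
from h import *
from station import *
print(observe())
L=[]
for n in("scene","side","wrist"):
    c=capture(n);
    p=proj(c,[.602,-.07,.07]).astype(int) if n!="wrist" else np.array([280,300])
    h=40 if n!="wrist" else 100
    L.append(cv2.resize(c["color"][p[1]-h:p[1]+h,p[0]-h:p[0]+h,::-1],(266,266),interpolation=cv2.INTER_CUBIC))
cv2.imwrite("pics/c1.png",cv2.convertScaleAbs(np.hstack(L),alpha=1.6))
E
```

```text
{'time': 3.8333, 'joints': array([-0.17338844,  0.70020564,  0.2818771 ,  1.77773263, -0.28085307,
        0.70308207,  0.62759643]), 'joint_vel': array([-0.00077354, -0.00021529, -0.00047085,  0.00065818,  0.00036598,
        0.00051605,  0.00062219]), 'joint_efforts': array([-3.19373103e-03, -9.61240625e+01,  1.10581425e+01, -2.69772470e+01,
        1.43098348e-02,  2.83507223e-03, -1.34114393e-04]), 'tool_pos': array([ 0.60096132, -0.06953538,  0.08249482]), 'tool_rot': array([ 5.66440874e-01,  8.24102382e-01, -1.46191374e-05,  5.39408164e-07]), 'ft_force': array([-0.11990165,  0.29354229,  0.27379388]), 'wrist_torque': array([-0.0258893 ,  0.00030192,  0.00783304]), 'finger_force': 0.0, 'opening': -1.0435520964412903e-05}
```

View pics/c1.png

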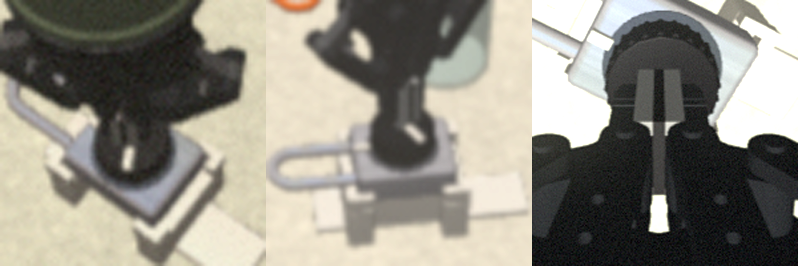

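```bash
python3 - <<'E'
from h import *
from station import *
import station
print(tips_ahead, type(tips_ahead))
s,c=wcap()
P=pts(c);T=P-s["tool_pos"]
from scipy.spatial.transform import Rotation as Ro
T=T@Ro.from_quat(s["tool_rot"]).as_matrix()
for v in range(215,330,8):print(v,T[v,270].round(3),T[v,280].round(3),P[v,280].round(3),c["color"][v,280])
E
```

```text
0.022 <class 'float'>
215 [ 0.019 -0.002  0.025] [0.019 0.003 0.025] [ 0.597 -0.05   0.057] [58 60 63]
223 [ 0.019 -0.002  0.014] [0.019 0.003 0.013] [ 0.597 -0.051  0.07 ] [25 26 24]
231 [ 0.018 -0.002  0.006] [0.018 0.003 0.005] [ 0.597 -0.052  0.077] [41 42 43]
239 [ 0.013 -0.002  0.007] [0.014 0.003 0.005] [ 0.599 -0.055  0.078] [41 42 38]
247 [ 0.01  -0.002  0.006] [0.01  0.003 0.006] [ 0.6   -0.059  0.077] [41 40 39]
255 [ 0.011 -0.001 -0.007] [ 0.012  0.003 -0.007] [ 0.599 -0.058  0.089] [57 58 56]
263 [ 0.012 -0.001 -0.016] [ 0.011  0.003 -0.014] [ 0.6   -0.058  0.096] [58 58 56]
271 [ 0.012 -0.001 -0.023] [ 0.011  0.003 -0.021] [ 0.599 -0.058  0.104] [51 54 50]
279 [ 0.012 -0.001 -0.029] [ 0.012  0.002 -0.028] [ 0.599 -0.058  0.111] [49 49 46]
287 [ 0.011 -0.001 -0.033] [ 0.011  0.002 -0.034] [ 0.599 -0.058  0.116] [47 48 46]
295 [ 0.01  -0.001 -0.036] [ 0.01   0.002 -0.037] [ 0.6   -0.059  0.119] [118 118 112]
303 [ 0.007 -0.001 -0.037] [ 0.008  0.002 -0.038] [ 0.6   -0.062  0.12 ] [31 28 28]
311 [ 0.003 -0.001 -0.036] [ 0.007  0.002 -0.042] [ 0.601 -0.062  0.125] [30 29 29]
319 [ 0.001 -0.001 -0.037] [ 0.006  0.002 -0.045] [ 0.601 -0.063  0.128] [23 26 27]
327 [-0.003 -0.001 -0.037] [ 0.003  0.002 -0.045] [ 0.602 -0.066  0.128] [25 26 28]
```

```bash
python3 - <<'E'
from h import *
s,c=wcap()
P=pts(c);T=P-s["tool_pos"]
from scipy.spatial.transform import Rotation as Ro
T=T@Ro.from_quat(s["tool_rot"]).as_matrix()
for v in range(246,258):print(v,T[v,272].round(4),T[v,284].round(4),c["color"][v,272],c["range_z"][v,272])
print(np.array(c["mount"]).round(3))
E
```

```text
246 [ 0.0106 -0.0007  0.0054] [0.0101 0.0048 0.0066] [39 39 38] 0.158374
247 [ 0.0103 -0.0007  0.0049] [0.0102 0.0048 0.0051] [36 37 36] 0.15800388
248 [ 0.0093 -0.0007  0.0061] [0.0096 0.0048 0.0054] [40 38 39] 0.15937953
249 [ 0.0089 -0.0007  0.0058] [0.0091 0.0048 0.0055] [37 41 36] 0.15918161
250 [ 0.008  -0.0007  0.0069] [0.0086 0.0048 0.0053] [37 36 35] 0.1605451
251 [ 0.0079 -0.0007  0.0058] [0.0079 0.0048 0.0059] [36 37 35] 0.15948908
252 [ 0.0113 -0.0006 -0.0033] [ 0.0116  0.0045 -0.0038] [27 25 27] 0.14984404
253 [ 0.0114 -0.0006 -0.0045] [ 0.0113  0.0045 -0.0043] [29 26 23] 0.14860335
254 [ 0.0115 -0.0006 -0.0057] [ 0.0118  0.0045 -0.0065] [25 26 26] 0.14743605
255 [ 0.0115 -0.0006 -0.0068] [ 0.0116  0.0044 -0.0071] [26 27 26] 0.14640732
256 [ 0.0112 -0.0006 -0.0071] [ 0.0116  0.0044 -0.008 ] [26 25 27] 0.1461824
257 [ 0.0117 -0.0006 -0.0093] [ 0.0114  0.0044 -0.0087] [29 29 28] 0.14393882
[[ 0.001 -0.961 -0.277  0.071]
 [ 1.     0.001 -0.     0.001]
 [ 0.    -0.277  0.961 -0.142]
 [ 0.     0.     0.     1.   ]]
```

>>> apply_moves:
  series:
    - {"offset": [0,0,0],"dr": [0,0,0]}
    - {"offset": [0,0,0],"dr": [0,0,0]}
    - {"offset": [0,0,0],"dr": [0,0,0]}
    - {"offset": [0,0,0],"dr": [0,0,0]}
    - {"offset": [0,0,0],"dr": [0,0,0]}
    - {"offset": [0,0,0],"dr": [0,0,0]}
    - {"offset": [0,0,0],"dr": [0,0,0]}
  claw: 0.62

```text
time: 4.67
tool_pos: [0.601, -0.0695, 0.0825]
tool_rot: [0.566, 0.824, -0.0, 0.0]
ft_force: [-1.1, -0.4, -0.3]
opening: 0.0528
finger_force: 0.0
```

```bash
python3 - <<'E'
from h import *
from scipy.spatial.transform import Rotation as Ro
s,c=wcap();print(s["opening"])
T=(pts(c)-s["tool_pos"])@Ro.from_quat(s["tool_rot"]).as_matrix()
# finger points near front face
m=(abs(T[...,0])<.02)&(abs(T[...,1])>.02)&(abs(T[...,1])<.05)&(T[...,2]<.02)&(T[...,2]>-.05)
for sg in(1,-1):
    q=T[m&(T[...,1]*sg>0)]
    f=q[(q[:,0]>.009)];f=f[np.argsort(f[:,2])]
    print(sg,len(f),f[-400::40].round(4).tolist())
cv2.imwrite("pics/w2.png",cv2.convertScaleAbs(c["color"][140:420,100:460,::-1],alpha=2))
E
```

```text
0.05282912469161898
1 1394 [[0.0113, 0.0295, -0.0254], [0.0109, 0.0276, -0.024], [0.0115, 0.0328, -0.0225], [0.0114, 0.0313, -0.0208], [0.0106, 0.027, -0.0192], [0.0119, 0.0277, -0.0173], [0.0118, 0.0281, -0.0153], [0.0118, 0.0288, -0.0134], [0.0116, 0.0326, -0.0111], [0.0094, 0.0269, -0.0091]]
-1 1389 [[0.0113, -0.03, -0.0256], [0.0117, -0.0318, -0.024], [0.0114, -0.0269, -0.0226], [0.0119, -0.0306, -0.0209], [0.0113, -0.03, -0.0188], [0.0113, -0.026, -0.0171], [0.0113, -0.028, -0.0153], [0.0113, -0.0312, -0.0134], [0.0112, -0.0263, -0.0113], [0.0112, -0.0283, -0.0092]]
```

View pics/w2.png

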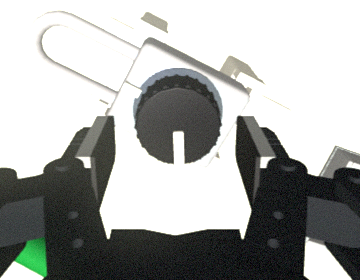

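The crop shows the fingertips straddling the dial, still above its top, with the rib unmoved. By depth the tips are about 9 mm behind the TCP at this opening. I go down 26 mm, watching the force.

>>> apply_moves:
  series:
    - {"offset": [0,0,0.006],"dr": [0,0,0]}
    - {"offset": [0,0,0.012],"dr": [0,0,0]}
    - {"offset": [0,0,0.018],"dr": [0,0,0]}
    - {"offset": [0,0,0.02],"dr": [0,0,0]}
    - {"offset": [0,0,0.02],"dr": [0,0,0]}
    - {"offset": [0,0,0.02],"dr": [0,0,0]}

```text
time: 5.22
tool_pos: [0.6009, -0.0696, 0.0623]
tool_rot: [0.566, 0.824, -0.0, -0.0]
ft_force: [-0.6, -0.1, 0.2]
opening: 0.053
finger_force: 0.0
```

>>> apply_moves:
  series:
    - {"offset": [0,0,0.003],"dr": [0,0,0]}
    - {"offset": [0,0,0.005],"dr": [0,0,0]}
    - {"offset": [0,0,0.005],"dr": [0,0,0]}
    - {"offset": [0,0,0.005],"dr": [0,0,0]}

```text
time: 5.55
tool_pos: [0.6009, -0.0695, 0.0574]
tool_rot: [0.566, 0.824, -0.0, -0.0]
ft_force: [0.2, -0.0, 0.9]
opening: 0.0533
finger_force: 0.0
```

>>> apply_moves:
  series:
    - {"offset": [0,0,0],"dr": [0,0,0]}
    - {"offset": [0,0,0],"dr": [0,0,0]}
    - {"offset": [0,0,0],"dr": [0,0,0]}
    - {"offset": [0,0,0],"dr": [0,0,0]}
    - {"offset": [0,0,0],"dr": [0,0,0]}
    - {"offset": [0,0,0],"dr": [0,0,0]}
  claw: 0
  force: 30

```text
time: 6.05
tool_pos: [0.6011, -0.0695, 0.0578]
tool_rot: [0.566, 0.824, 0.0, 0.0]
ft_force: [-1.6, -0.1, 5.9]
opening: 0.0388
finger_force: 30.0
```

>>> apply_moves:
  series:
    - {"offset": [0,0,-0.001],"dr": [0,0,6]}
    - {"offset": [0,0,-0.001],"dr": [0,0,12]}
    - {"offset": [0,0,-0.001],"dr": [0,0,18]}
    - {"offset": [0,0,-0.001],"dr": [0,0,24]}
    - {"offset": [0,0,-0.001],"dr": [0,0,30]}
    - {"offset": [0,0,-0.001],"dr": [0,0,36]}
    - {"offset": [0,0,-0.001],"dr": [0,0,42]}
    - {"offset": [0,0,-0.001],"dr": [0,0,48]}
    - {"offset": [0,0,-0.001],"dr": [0,0,54]}
    - {"offset": [0,0,-0.001],"dr": [0,0,60]}

```text
time: 6.88
tool_pos: [0.6016, -0.0692, 0.0586]
tool_rot: [0.904, 0.428, 0.001, 0.0]
ft_force: [3.7, 0.5, -3.7]
opening: 0.0384
finger_force: 31.4
```

>>> apply_moves:
  series:
    - {"offset": [0,0,0],"dr": [0,0,6]}
    - {"offset": [0,0,0],"dr": [0,0,12]}
    - {"offset": [0,0,0],"dr": [0,0,18]}
    - {"offset": [0,0,0],"dr": [0,0,24]}
    - {"offset": [0,0,0],"dr": [0,0,30]}
    - {"offset": [0,0,0],"dr": [0,0,36]}
    - {"offset": [0,0,0],"dr": [0,0,42]}
    - {"offset": [0,0,0],"dr": [0,0,48]}
    - {"offset": [0,0,0],"dr": [0,0,54]}
    - {"offset": [0,0,0],"dr": [0,0,60]}
    - {"offset": [0,0,0],"dr": [0,0,60]}
    - {"offset": [0,0,0],"dr": [0,0,60]}
    - {"offset": [0,0,0],"dr": [0,0,60]}

```text
time: 7.97
tool_pos: [0.6017, -0.0695, 0.0586]
tool_rot: [0.997, -0.078, 0.001, 0.0]
ft_force: [4.7, -1.2, -2.6]
opening: 0.0391
finger_force: 31.7
```

>>> apply_moves:
  series:
    - {"offset": [0,0,0],"dr": [0,0,0]}
    - {"offset": [0,0,0],"dr": [0,0,0]}
    - {"offset": [0,0,0],"dr": [0,0,0]}
    - {"offset": [0,0,0],"dr": [0,0,0]}
    - {"offset": [0,0,-0.02],"dr": [0,0,0]}
    - {"offset": [0,0,-0.05],"dr": [0,0,0]}
    - {"offset": [0,0,-0.08],"dr": [0,0,0]}
    - {"offset": [0,0,-0.08],"dr": [0,0,0]}
    - {"offset": [0,0,-0.08],"dr": [0,0,0]}
    - {"offset": [0,0,-0.08],"dr": [0,0,0]}
    - {"offset": [0,0,-0.08],"dr": [0,0,0]}
  claw: 0.7

```text
time: 8.88
tool_pos: [0.6005, -0.0693, 0.1376]
tool_rot: [0.997, -0.078, -0.001, -0.0]
ft_force: [-0.1, -0.5, 0.2]
opening: 0.0599
finger_force: 0.0
```

```bash
python3 - <<'E'
from h import *
s,c=wcap();print(s["tool_pos"],s["tool_rot"],s["opening"],s["ft_force"])
p=proj(c,[.602,-.069,.078]).astype(int);print(p)
cv2.imwrite("pics/w3.png",cv2.convertScaleAbs(c["color"][:,:,::-1],alpha=1.4))
dial(c,(max(p[0]-130,0),max(p[1]-130,0),p[0]+130,p[1]+90))
E
```

```text
[ 0.60050772 -0.06930937  0.13764361] [ 9.96921011e-01 -7.84097472e-02 -6.38852096e-04 -2.83741006e-05] 0.059892379854769036 [-0.10465583 -0.49025175  0.19004186]
[275 225]
dial [ 0.6038788  -0.06902681] circ ((603.779541015625, -68.85919952392578), 20.552047729492188) zmed 0.07670108876108808 rib 186 170.3915641614186 172.686746359791
body rect ((602.8256225585938, -68.78009033203125), (45.57172393798828, 58.253211975097656), 82.7718505859375)
shackle 138 [ 0.54815694 -0.0630261 ] dir 173.8534836482843 ((580.10302734375, -68.57557678222656), (31.40322494506836, 120.24153900146484), 78.79443359375) max 0.08403307051325386
```

View pics/w3.png

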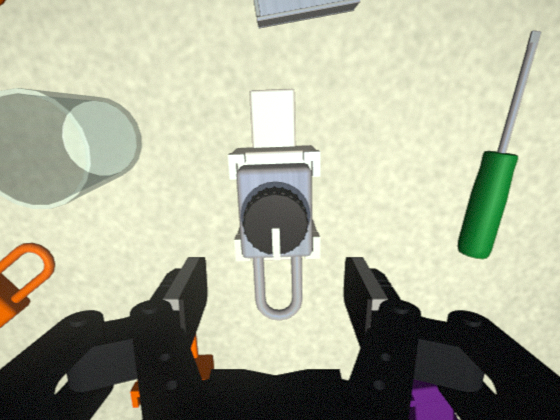

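The view shows the rib now pointing at the index/shackle end (275,243), with the lock seated. The shackle legs are at (262,285) and (295,285), midway between the fingers. Next I move over the shackle and down.

>>> apply_moves:
  series:
    - {"offset": [-0.03,0,0],"dr": [0,0,-1.5]}
    - {"offset": [-0.056,0,0.0],"dr": [0,0,-1.5]}
    - {"offset": [-0.056,0,0.03],"dr": [0,0,-1.5]}
    - {"offset": [-0.056,0,0.05],"dr": [0,0,-1.5]}
    - {"offset": [-0.056,0,0.065],"dr": [0,0,-1.5]}
    - {"offset": [-0.056,0,0.075],"dr": [0,0,-1.5]}
    - {"offset": [-0.056,0,0.075],"dr": [0,0,-1.5]}
    - {"offset": [-0.056,0,0.075],"dr": [0,0,-1.5]}
    - {"offset": [-0.056,0,0.075],"dr": [0,0,-1.5]}

```text
time: 9.68
tool_pos: [0.546, -0.0611, 0.0641]
tool_rot: [0.998, -0.066, 0.0, 0.0]
ft_force: [-0.1, 0.0, -0.1]
opening: 0.0597
finger_force: 0.0
```

```bash
python3 - <<'E'
from h import *
s,c=wcap();print(s["tool_pos"],s["tool_rot"],s["opening"],s["ft_force"])
from scipy.spatial.transform import Rotation as Ro
T=(pts(c)-s["tool_pos"])@Ro.from_quat(s["tool_rot"]).as_matrix()
Z=pts(c)[...,2]
for x in(-.02,-.01,0,.01,.02):
    m=(abs(T[...,0]-x)<.002)&(abs(T[...,1])<.022)&(Z>.036)&(Z<.056);q=T[m]
    print(x,len(q),[ (q[:,1].min().round(4),q[:,1].max().round(4)) if len(q) else None])
cv2.imwrite("pics/w4.png",cv2.convertScaleAbs(c["color"][:,:,::-1],alpha=1.4))
E
```

```text
[ 0.54596573 -0.06105067  0.06410673] [ 9.97847176e-01 -6.55813282e-02  2.98381324e-04  1.20680408e-04] 0.05966974127398424 [-0.13608334  0.03740823 -0.13435102]
-0.02 293 [(np.float64(-0.0156), np.float64(0.0177))]
-0.01 226 [(np.float64(-0.0171), np.float64(0.0187))]
0 237 [(np.float64(-0.0172), np.float64(0.0182))]
0.01 252 [(np.float64(-0.017), np.float64(0.0185))]
0.02 324 [(np.float64(-0.0219), np.float64(0.0219))]
```

View pics/w4.png

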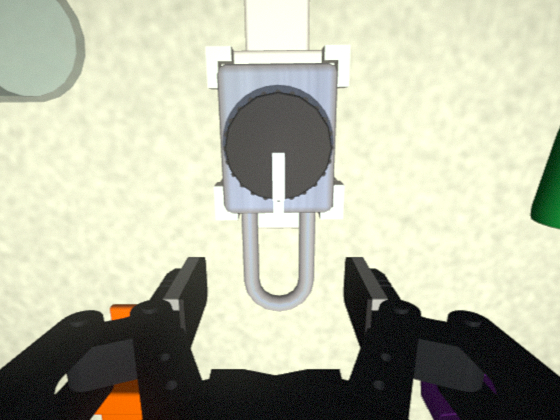

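The fingers straddle the legs at (250,260) and (307,260), centred within 1 mm, and the rib is in line with the index mark. I lower and close.

>>> apply_moves:
  series:
    - {"offset": [0,0,0.012],"dr": [0,0,0]}
    - {"offset": [0,0,0.024],"dr": [0,0,0]}
    - {"offset": [0,0,0.032],"dr": [0,0,0]}
    - {"offset": [0,0,0.032],"dr": [0,0,0]}
    - {"offset": [0,0,0.032],"dr": [0,0,0]}
    - {"offset": [0,0,0.032],"dr": [0,0,0]}

```text
time: 10.23
tool_pos: [0.5457, -0.061, 0.0316]
tool_rot: [0.998, -0.066, 0.0, 0.0]
ft_force: [-0.6, 0.1, -0.1]
opening: 0.06
finger_force: 0.0
```

>>> apply_moves:
  series:
    - {"offset": [0,0,0],"dr": [0,0,0]}
    - {"offset": [0,0,0],"dr": [0,0,0]}
    - {"offset": [0,0,0],"dr": [0,0,0]}
    - {"offset": [0,0,0],"dr": [0,0,0]}
    - {"offset": [0,0,0],"dr": [0,0,0]}
    - {"offset": [0,0,0],"dr": [0,0,0]}
    - {"offset": [0,0,0],"dr": [0,0,0]}
  claw: 0
  force: 40

```text
time: 10.82
tool_pos: [0.5459, -0.061, 0.0319]
tool_rot: [0.998, -0.066, 0.0, 0.0]
ft_force: [-0.9, -1.2, 5.1]
opening: 0.0342
finger_force: 39.2
```

Gripped on the legs. I pull 21 mm along the tool's -x.

>>> apply_moves:
  series:
    - {"offset": [-0.004,0,0],"dr": [0,0,0]}
    - {"offset": [-0.008,0,0],"dr": [0,0,0]}
    - {"offset": [-0.012,0,0],"dr": [0,0,0]}
    - {"offset": [-0.016,0,0],"dr": [0,0,0]}
    - {"offset": [-0.019,0,0],"dr": [0,0,0]}
    - {"offset": [-0.021,0,0],"dr": [0,0,0]}
    - {"offset": [-0.021,0,0],"dr": [0,0,0]}
    - {"offset": [-0.021,0,0],"dr": [0,0,0]}
    - {"offset": [-0.021,0,0],"dr": [0,0,0]}

```text
time: 11.57
tool_pos: [0.5257, -0.0582, 0.0318]
tool_rot: [0.998, -0.065, 0.001, 0.0]
ft_force: [6.7, -1.7, 0.8]
opening: 0.0339
finger_force: 39.7
```

>>> apply_moves:
  series:
    - {"offset": [0,0,0],"dr": [0,0,0]}
    - {"offset": [0,0,0],"dr": [0,0,0]}
    - {"offset": [0,0,0],"dr": [0,0,0]}
    - {"offset": [0,0,0],"dr": [0,0,0]}
    - {"offset": [0,0,-0.03],"dr": [0,0,0]}
    - {"offset": [0,0,-0.06],"dr": [0,0,0]}
    - {"offset": [0,0,-0.09],"dr": [0,0,0]}
    - {"offset": [0.04,0,-0.09],"dr": [0,0,0]}
    - {"offset": [0.077,0,-0.09],"dr": [0,0,0]}
    - {"offset": [0.077,0,-0.09],"dr": [0,0,0]}
    - {"offset": [0.077,0,-0.09],"dr": [0,0,0]}
    - {"offset": [0.077,0,-0.09],"dr": [0,0,0]}
    - {"offset": [0.077,0,-0.09],"dr": [0,0,0]}
  claw: 0.85

```text
time: 12.65
tool_pos: [0.6002, -0.068, 0.1212]
tool_rot: [0.998, -0.066, -0.001, -0.0]
ft_force: [-0.5, -0.2, 0.2]
opening: 0.0727
finger_force: 0.0
```

```bash
python3 - <<'E'
from h import *
s,c=wcap();print(s["tool_pos"],s["tool_rot"],s["opening"],s["ft_force"])
from scipy.spatial.transform import Rotation as Ro
P=pts(c);T=(P-s["tool_pos"])@Ro.from_quat(s["tool_rot"]).as_matrix()
p=proj(c,[.603,-.0685,.078]).astype(int);print(p)
dial(c,(p[0]-120,p[1]-110,p[0]+120,p[1]+70))
b=abs(P[...,2]-.058)<.005;m=b&(abs(T[...,1])<.04)&(abs(T[...,0])<.05);q=T[m]
print("body in tool: x",np.percentile(q[:,0],[1,99]),"y",np.percentile(q[:,1],[1,99]))
cv2.imwrite("pics/w5.png",cv2.convertScaleAbs(c["color"][:,:,::-1],alpha=1.4))
E
```

```text
[ 0.60016842 -0.0680093   0.12124633] [ 9.97840149e-01 -6.56866285e-02 -5.42462210e-04 -9.72850356e-05] 0.07269498595006742 [-0.47326231 -0.2451463   0.17054853]
[276 232]
dial [ 0.60395638 -0.06867658] circ ((603.9376831054688, -68.5427017211914), 20.513614654541016) zmed 0.07666253531807843 rib 208 171.1831706710399 172.64929264653773
body rect ((603.1574096679688, -68.58263397216797), (45.60909652709961, 58.11174011230469), 82.5052261352539)
shackle 58 [ 0.55709304 -0.05495831] dir 163.6837022206365 ((554.4902954101562, -61.865631103515625), (28.965635299682617, 25.2637996673584), 83.50968170166016) max 0.06440140723930658
body in tool: x [-0.02856448  0.03375705] y [-0.02452657  0.02442938]
```

View pics/w5.png

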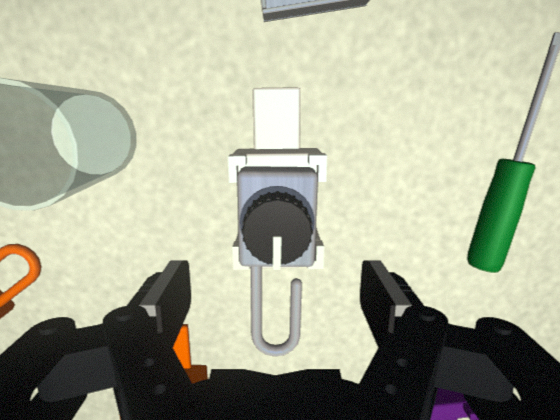

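The shackle's free leg at (296,285) is clear of the body, so the lock is open. I go over the body centre (+2 mm in x) and down, keeping the palm above the dial.

>>> apply_moves:
  series:
    - {"offset": [0.002,0,0.025],"dr": [0,0,0]}
    - {"offset": [0.002,0,0.045],"dr": [0,0,0]}
    - {"offset": [0.002,0,0.06],"dr": [0,0,0]}
    - {"offset": [0.002,0,0.072],"dr": [0,0,0]}
    - {"offset": [0.002,0,0.08],"dr": [0,0,0]}
    - {"offset": [0.002,0,0.085],"dr": [0,0,0]}
    - {"offset": [0.002,0,0.086],"dr": [0,0,0]}
    - {"offset": [0.002,0,0.086],"dr": [0,0,0]}
    - {"offset": [0.002,0,0.086],"dr": [0,0,0]}

```text
time: 13.45
tool_pos: [0.6035, -0.0684, 0.0362]
tool_rot: [0.998, -0.065, 0.0, 0.0]
ft_force: [-0.6, -0.6, 0.8]
opening: 0.0727
finger_force: 0.0
```

>>> apply_moves:
  series:
    - {"offset": [0,0,0],"dr": [0,0,0]}
    - {"offset": [0,0,0],"dr": [0,0,0]}
    - {"offset": [0,0,0],"dr": [0,0,0]}
    - {"offset": [0,0,0],"dr": [0,0,0]}
    - {"offset": [0,0,0],"dr": [0,0,0]}
    - {"offset": [0,0,0],"dr": [0,0,0]}
    - {"offset": [0,0,0],"dr": [0,0,0]}
  claw: 0
  force: 60

```text
time: 14.03
tool_pos: [0.6037, -0.0691, 0.0365]
tool_rot: [0.998, -0.066, 0.001, 0.0]
ft_force: [-1.3, -2.0, 9.1]
opening: 0.0488
finger_force: 63.0
```

>>> apply_moves:
  series:
    - {"offset": [0,0,-0.004],"dr": [0,0,0]}
    - {"offset": [0,0,-0.01],"dr": [0,0,0]}
    - {"offset": [0,0,-0.02],"dr": [0,0,0]}
    - {"offset": [0,0,-0.03],"dr": [0,0,0]}
    - {"offset": [0,0,-0.042],"dr": [0,0,0]}
    - {"offset": [0,0,-0.056],"dr": [0,0,0]}
    - {"offset": [0,0,-0.07],"dr": [0,0,0]}
    - {"offset": [0,0,-0.085],"dr": [0,0,0]}
    - {"offset": [0,0,-0.1],"dr": [0,0,0]}
    - {"offset": [0,0,-0.115],"dr": [0,0,0]}
    - {"offset": [0,0,-0.128],"dr": [0,0,0]}
    - {"offset": [0,0,-0.136],"dr": [0,0,0]}
    - {"offset": [0,0,-0.14],"dr": [0,0,0]}
    - {"offset": [0,0,-0.14],"dr": [0,0,0]}
    - {"offset": [0,0,-0.14],"dr": [0,0,0]}
    - {"offset": [0,0,-0.14],"dr": [0,0,0]}
    - {"offset": [0,0,-0.14],"dr": [0,0,0]}
    - {"offset": [0,0,-0.14],"dr": [0,0,0]}

```text
time: 15.53
tool_pos: [0.603, -0.0683, 0.175]
tool_rot: [0.998, -0.065, -0.0, 0.0]
ft_force: [0.2, 0.3, -3.6]
opening: 0.0484
finger_force: 63.9
```

```bash
python3 - <<'E'
from h import *
from station import *
s=observe();print(s["tool_pos"],s["ft_force"],s["opening"],s["finger_force"],s["joint_vel"].round(4))
L=[]
for n in("scene","side"):
    c=capture(n);p=proj(c,[.6,-.07,.16]).astype(int)
    L.append(cv2.resize(c["color"][p[1]-60:p[1]+60,p[0]-60:p[0]+60,::-1],(400,400),interpolation=cv2.INTER_CUBIC))
    P=pts(c)[p[1]-60:p[1]+60,p[0]-60:p[0]+60]
    print(n,[int(((P[...,2]>a)&(P[...,2]<a+.02)&(np.hypot(P[...,0]-.6,P[...,1]+.07)<.12)).sum()) for a in np.arange(.02,.22,.02)])
cv2.imwrite("pics/c6.png",cv2.convertScaleAbs(np.hstack(L),alpha=1.5))
E
```

```text
[ 0.60295475 -0.06834519  0.17501417] [ 0.22766877  0.25248236 -3.60697851] 0.04844088631434136 63.91396164894104 [ 0.0002 -0.0024 -0.0005 -0.0006  0.0014  0.0006  0.0003]
scene [1001, 167, 43, 36, 0, 0, 0, 38, 783, 319]
side [746, 217, 5, 2, 0, 0, 0, 28, 698, 166]
```

View pics/c6.png

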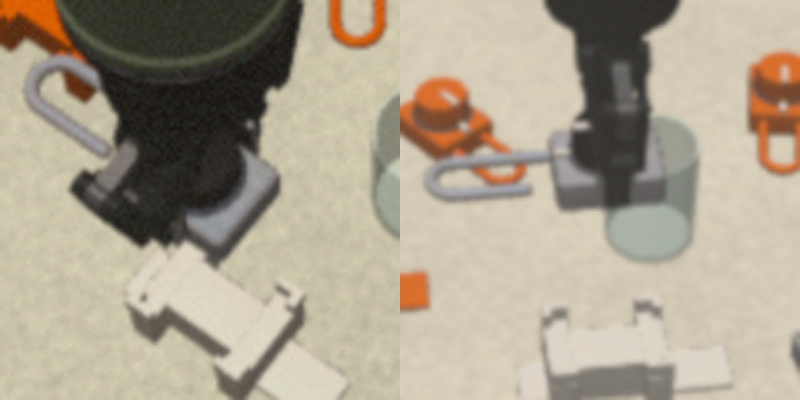

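The open lock hangs level in the gripper, shackle out (crop (70,110) / (480,175)), clear of the empty holder. The wrist carries 3.6 N and the lock centre is at about 0.185 m. I hand in.

```bash
python3 -c "
from station import *
print(hand_in())"
```

```text
the job is handed in; nothing more can be done
None
```

The job is handed in (no verdict came back): the dial was set at the index mark, the shackle pulled about 20 mm out, and the open lock is held still and level about 18 cm above the bench, with the beaker, screwdriver and tray untouched.

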